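# Turn the binder leaf and gauge a capacitor

### The job

On the lab bench a ring binder has a stiff white leaf lying over the sloping metal gauge plate with its row of graded holes. Turn that leaf across the rings, over towards the robot, until it lies flat on the near half with its other face showing. Then take the middle-sized (22 mm) of the three upright aluminium capacitor cans and stand it, end first and fully home, in the one hole of the gauge that matches its diameter; let go, and leave everything else where it is.

Things in the scene. Friction and masses are not known exactly. Their poses are not given: they have to be found in the camera images.
- binder: open ring binder fixed to the bench, black base 260 x 200 x 8 mm. Its x points away from the robot (within 15 degrees), z up; origin on the bench under the ring axis. Near half (x -20 to -135 mm): level page stack, manila top 27 mm up. Far half (x 20 to 97 mm): metal gauge plate rising away from the robot at 30 degrees, upper edge 77 mm up. Three steel rings of 14 mm radius at y -65, 0, 65 mm
- hinge (a point): centre of the ring axis, 30 mm above the bench; the leaf turns about the binder's y axis through this point; point axes as the binder's
- leaf (a joint): angle of the leaf, rad: 0 = lying on the gauge plate (30 degrees above level, free edge high and away from the robot); 1.05 = upright; 2.618 = fully turned, level on the near half (end stop). Starts at 0 to 0.3. Stiff on the rings: it stays at any angle it is left at and needs up to about 1 N at the free edge, square to the leaf, to turn
- leaf_edge (a point): middle of the leaf's free edge, 130 mm from the ring axis. White board 170 mm wide (y), 3 mm thick, 60 g, one face ruled, the other with flat sample chips. Site x runs from the rings to the free edge, y along the edge. The edge overhangs the gauge plate by about 30 mm with free space beyond and below it, so a finger can go down beyond it and draw it over
- gauge_hole2 (a point): centre of the mouth of the matching hole (24 mm across, 14 mm deep, closed bottom), covered by the leaf at the start. Site z: the hole's axis, out of the plate (leaning 30 degrees from vertical to the robot); y along the row. Other holes from here: 15 mm wide at y -78 mm, 19 mm at -43, 30 mm at +52. Row on the middle line of the 78 mm broad plate
- cap_center (a point): centre (25 mm up) of the can to be gauged: plain round aluminium capacitor can, 22 mm across, 50 mm tall, 20 to 45 g, standing loose on the mat, z along its axis. Grip its upper half: it goes 14 mm into the hole; when home its centre is 11 mm out from the mouth. The three cans stand 80 mm or more apart, centre to centre
- cap_small_center (a point): bystander: narrower upright aluminium capacitor can, 17 mm across, 40 mm tall; point at its centre, 20 mm up
- cap_large_center (a point): bystander: wider upright aluminium capacitor can, 28 mm across, 50 mm tall; point at its centre, 25 mm up
- oscillator: bystander: small silver oscillator can, 22 x 14.5 x 6.5 mm, flat on the mat; origin under its centre
- croc_clip: bystander: nickel-plated crocodile clip, about 65 x 9 x 13 mm, lying; origin on the mat under its middle
- trimmer: bystander: blue ceramic trimmer housing, 16 x 16 x 10 mm; origin under its centre
- breadboard: bystander: purple plastic breadboard, 165 (its x) x 55 (its y) x 8.5 mm; origin under its centre
- screwdriver: bystander: screwdriver, about 150 mm long, lying along its x
- cap: the same can as cap_center; origin at the centre of its underside
There are look-alikes about, which are no part of the job. Leave any brown or green look-alike of the cap alone.

How it is judged:
By the outcome, as a careful person would: the job done as asked, in the order asked, and still so for the second after the job is handed in, with the robot touching nothing.
It also fails if it takes over 61 s, if anything falls off the work surface, if the arm or the gripper's body presses on something with over 40 N, if the wrist force passes 120 N, or if a joint passes its speed limit or range.

### The arm

A 7-joint arm with a two-finger parallel gripper is mounted at the origin on the work surface. World frame = base frame: x ahead of the robot, y to its left, z up, the work surface at z = 0. Lengths are in mm, angles in rad, forces in N, time in s.
With the tool pointing down it reaches from about 350 to 900 mm from the base axis. Payload 7.2 kg.
Tool frame: the origin (TCP) lies midway between the tips of the shut fingers; the grasp point (between the pads) lies 19 mm behind it; z points along the fingers, y is the line along which they close (so a half turn about z gives the same grasp; the last joint's range is limited). The gripper opens to 85 mm and grips with 20 to 120 N. Pads are 22 mm wide; open, the fingers measure 114 mm over their backs; the gripper's body (76 mm by 85 mm) begins 54 mm behind the grasp point. The pads swing forward as they close: fully open they stand 13 mm farther back than shut.
Start: joints at [1.158, 0.411, -0.013, 1.596, 0.006, 1.134, -0.082], TCP at [211.244, -588.222, 231.297] pointing down, gripper open.
Joint ranges: [-2.95, 2.95], [-0.29, 1.99], [-1.47, 1.44], [0.14, 2.54], [-1.03, 4.17], [0.13, 1.85], [-2.86, 2.86]. Speed limits (rad/s): [2.39, 2.39, 3.01, 3.01, 3.14, 3.14, 3.14].

### API

Orientations are given as a unit quaternion [x, y, z, w].
In Python, from cell import manip gives the robot as it stands. The module is installed in compiled form; this text tells all that it offers.
- The arm moves only by the tool carry_out, never from a script. Its argument "deltas" is a list of rows, each an object of numbers: "claw": the closure, from -1 (fully open) to 1 (shut), so that 0 is half open; "x", "y", "z": the shift along the world's x, y, z in cm; "wx", "wy", "wz": the turn, a rotation vector about the world's x, y, z in degrees. In form: [{"claw": .., "x": .., "y": .., "z": .., "wx": .., "wy": .., "wz": ..}, ...]. A call has exactly 5 rows; each row shifts and turns the commanded pose from where the row before left it; what a row does not reach is not made up. A row lasts 1/8 s, in which the tool goes at most 62.5 mm and 10.7 degrees, less where a joint would pass 70% of its speed; a pose out of reach is approached as far as the arm can. A call with a gripper value outside its range is refused whole. The fingers move at their own pace and stop on an object; "force" is the grip in N (left out, the last holds). Time passes only in rows, so rows that do not move let the fingers close, or fill a call up. It gives the time, the measured TCP pose, the force, the opening and the grip force at its end, in the units of the state.
- manip.observe(): the state, without advancing time (a new reading comes with each control period).
- manip.snapshot(name): name is "scene" or "top" or "wrist"; returns a dict with "color" (384x512x3 uint8, blue, green, red), "fx", "fy", "cx", "cy" (pixels), "xyz" and "attitude" of the camera in the world; the wrist camera has in their place "hand_eye" (4x4, takes a point from camera to tool coordinates, whose origin is the TCP and whose axes are the flange's). Camera axes: x right, y up, looking along -z (the intrinsics and any distortion apply to the point x, -y, -z); pixel columns grow to the right and rows downward; lengths in mm; the calibration is good to about 2 mm. A picture is of the moment at which its call begins: read the wrist's pose just before it. There is no depth.
- manip.close_job(): hands the job in; it is judged then, once.
The state is a dict: "t": time; "joint_pos": joint angles; "joint_velocities": joint speeds; "joint_efforts": joint torques, N m; "ee_pos": TCP position; "tcp_rot": TCP orientation; "wrist_force": force on the tool from outside, world axes, zero at the start; "ft_torque": the same for the moment, N m; "grip_width": finger opening in mm; "grip_force": force on a finger pad.
Only numpy, scipy, OpenCV 4.12 (cv2) and the standard library are available. Lean on these libraries where they do the work, as an engineer would, in place of code of your own. Each camera call takes 0.05 s, during which the arm holds its last target. There are 200 camera calls.

## Working session

There is one attempt and no reset: what is moved stays moved. The work goes in short steps, Python scripts to look and compute and a tool call to move; the robot and the scene stay as the last step left them, time stands still between calls to the robot, and variables do not carry over. Pictures are saved under pics/ and viewed, at most 10 in all, crops included, and the job is handed in when it is done.

Besides the shell and the picture viewer there is one more tool, called after "Emit:" in YAML: its name, and indented under it one key for each argument. carry_out: Moves the arm, as the interface text tells. Its arguments: {"type":"object","properties":{"deltas":{"type":"array","items":{"type":"object","properties":{"claw":{"type":"number"},"x":{"type":"number"},"y":{"type":"number"},"z":{"type":"number"},"wx":{"type":"number"},"wy":{"type":"number"},"wz":{"type":"number"}}}},"force":{"type":"number"}},"required":["deltas"]}

```bash
mkdir -p pics; cat > h.py <<'E'
import numpy as np, cv2, json
from scipy.spatial.transform import Rotation as R
from cell import manip
def snap(n,f):
    o=manip.observe(); s=manip.snapshot(n); cv2.imwrite(f'pics/{f}.png',s['color'])
    d={k:(np.array(v).tolist()) for k,v in s.items() if k!='color'}
    d['ee']=list(map(float,o['ee_pos'])); d['rot']=list(map(float,o['tcp_rot'])); json.dump(d,open(f'pics/{f}.json','w')); return d
def cam(f):
    d=json.load(open(f'pics/{f}.json'))
    K=np.array([[d['fx'],0,d['cx']],[0,d['fy'],d['cy']],[0,0,1.]])
    if 'hand_eye' in d:
        T=np.eye(4);T[:3,:3]=R.from_quat(d['rot']).as_matrix();T[:3,3]=d['ee'];T=T@np.array(d['hand_eye']); Rm,p=T[:3,:3],T[:3,3]
    else:
        a=np.array(d['attitude']); Rm=R.from_quat(a).as_matrix() if a.size==4 else a; p=np.array(d['xyz'])
    return K,Rm,p,d
def ray(f,u,v):
    K,Rm,p,d=cam(f); D=np.array(d.get('distortion',d.get('dist',[0,0,0,0,0])),float)
    x,y=cv2.undistortPoints(np.array([[[u,v]]],float),K,D)[0,0]
    r=Rm@np.array([x,-y,-1]); return p,r/np.linalg.norm(r)
def atz(f,u,v,z):
    p,r=ray(f,u,v); return p+r*(z-p[2])/r[2]
def tri(*obs):
    A=np.zeros((3,3));b=np.zeros(3);L=[]
    for o in obs:
        p,r=ray(*o);M=np.eye(3)-np.outer(r,r);A+=M;b+=M@p;L.append((p,r))
    x=np.linalg.solve(A,b); return x,[float(np.linalg.norm(np.cross(r,x-p))) for p,r in L]
def proj(f,X):
    K,Rm,p,d=cam(f);c=Rm.T@(np.array(X)-p);D=np.array(d.get('distortion',d.get('dist',[0,0,0,0,0])),float)
    return cv2.projectPoints(np.array([[c[0],-c[1],-c[2]]]),np.zeros(3),np.zeros(3),K,D)[0][0,0]
def big(f,o,u0,v0,u1,v1,k):
    cv2.imwrite(f'pics/{o}.png',cv2.resize(cv2.imread(f'pics/{f}.png')[v0:v1,u0:u1],None,fx=k,fy=k,interpolation=cv2.INTER_CUBIC))
E
python3 - <<'E'
from h import *
for n in('scene','top'):
    print(snap(n,n+'0'))
print(manip.observe())
a,b=[cv2.imread(f'pics/{n}0.png') for n in('scene','top')]
cv2.imwrite('pics/both.png',cv2.resize(np.vstack([a,b])[:, :],None,fx=.78,fy=.78))
E
```

```text
{'fx': 492.2129822610109, 'fy': 492.2129822610109, 'cx': 256.80908872623894, 'cy': 188.74819455336794, 'xyz': [1134.2499518312234, -756.1956613135678, 715.2742967179057], 'attitude': [0.46110841043370937, 0.15579246963781485, 0.2875251565377772, 0.8248860676416925], 'ee': [211.03336526367096, -587.7814731691413, 230.46419225974958], 'rot': [0.985179894394805, 0.17152245597059682, -0.0001815805702767982, -0.0007679886404423187]}
{'fx': 461.6427980783481, 'fy': 461.6427980783481, 'cx': 245.71517223868764, 'cy': 183.35668006731575, 'xyz': [302.2823163863239, 22.7364450942021, 1154.412559366005], 'attitude': [0.08500019032792537, -0.07250072414327692, -0.6437281125973296, 0.757055301609332], 'ee': [211.0540492531732, -587.7470100990909, 230.44441048753748], 'rot': [0.9851666022178113, 0.1715986105078121, -0.00022029878257668158, -0.0007963760716580975]}
{'t': 0.1, 'joint_pos': array([ 1.15777415,  0.41181923, -0.01269589,  1.5969494 ,  0.00558589,
        1.13431325, -0.08220325]), 'joint_velocities': array([-0.0005911 , -0.00322852, -0.00044238, -0.00080818, -0.00014795,
        0.00022111,  0.00091203]), 'joint_efforts': array([ 1.35679722e-03, -6.01832914e+01,  6.83628190e-01, -3.00088263e+01,
        1.39701800e-02,  6.43184860e-03, -4.09496658e-05]), 'ee_pos': array([ 211.07741991, -587.80538829,  230.54215543]), 'tcp_rot': array([ 9.85173715e-01,  1.71558218e-01, -1.71924352e-04, -7.06277395e-04]), 'wrist_force': array([-0.28747139, -0.15414755,  0.49177434]), 'ft_torque': array([0.00844876, 0.0117401 , 0.02274646]), 'grip_force': 0.0, 'grip_width': 85.10342676831019}
```

View pics/top0.png

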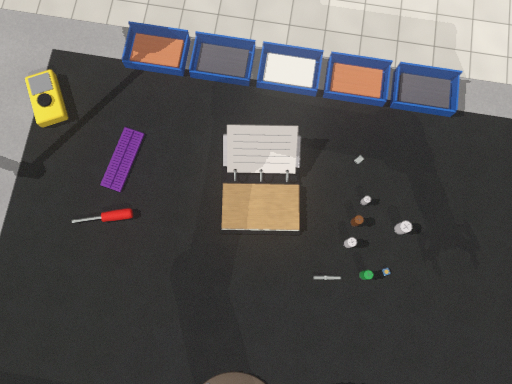

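View pics/scene0.png

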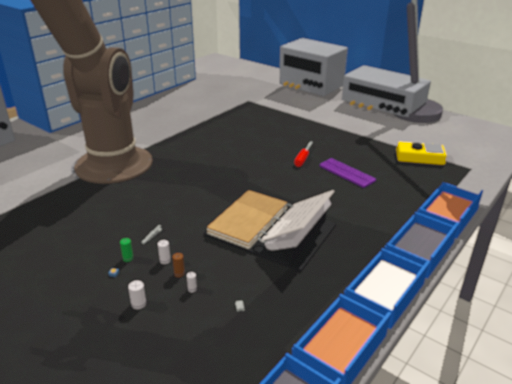

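The top view shows the binder with the manila stack at (261,207), the leaf at (262,149) and the rings at y≈175. Candidates in top/scene:
- silver cans at (351,243)/(164,252), (366,201)/(191,282) and (404,228)/(137,294)
- brown look-alike at (357,221)/(179,264)
- green look-alike at (367,275)/(126,249)

The middle-sized one is probably (351,243). I'll check it with crops.

```bash
python3 - <<'E'
from h import *
big('top0','a',210,110,420,290,3.8); big('scene0','b',100,170,340,320,3.3)
a,b=cv2.imread('pics/a.png'),cv2.imread('pics/b.png')
print(a.shape,b.shape)
E
```

```text
(684, 798, 3) (495, 792, 3)
```

View pics/a.png

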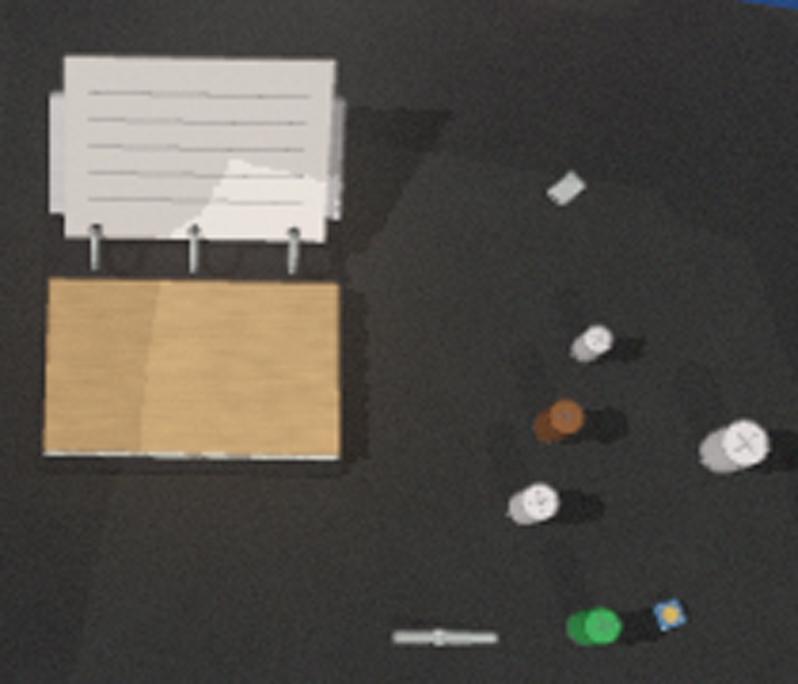

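View pics/b.png

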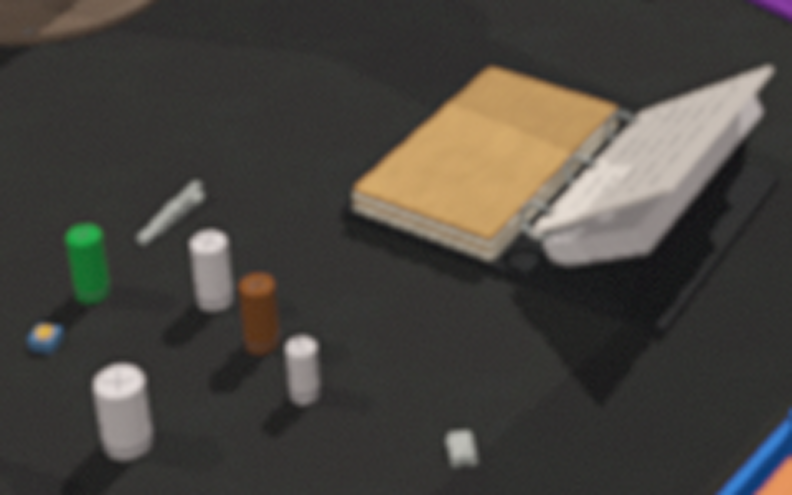

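```bash
python3 - <<'E'
from h import *
np.set_printoptions(precision=1,suppress=True)
A=lambda u,v:('top0',210+(u+.5)/3.8-.5,110+(v+.5)/3.8-.5)
B=lambda u,v:('scene0',100+(u+.5)/3.3-.5,170+(v+.5)/3.3-.5)
for n,a,b in [('captop',(540,502),(210,239)),('small',(597,341),(302,344)),('large',(746,443),(121,375)),('brown',(566,416),(258,281)),
 ('manila far+y',(50,279),(618,105)),('far-y',(338,283),(492,238)),('near-y',(340,457),(355,188)),('near+y',(45,453),(490,66)),
 ('leaf free+y',(64,57),(773,68)),('leaf free -y',(335,60),(660,190)),('inner-y',(325,241),(535,232))]:
    print(n,*tri(A(*a),B(*b)))
for n,a in [('m far+y',(50,279)),('far-y',(338,283)),('near-y',(340,457)),('near+y',(45,453))]: print(n,atz(*A(*a),27))
E
```

```text
captop [ 450.8 -209.4   49.3] [0.63734803113071, 0.6373480311308715]
small [ 561.7 -236.7   38.2] [0.6655541139058262, 0.6655541139060243]
large [ 508.5 -333.1   51.3] [0.8190017835232483, 0.8190017835233736]
brown [ 507.4 -219.9   49.5] [0.29733116703679535, 0.2973311670367744]
manila far+y [548.2 121.2  26.5] [1.0278746177228562, 1.027874617722647]
far-y [576.  -67.2  24.8] [0.3993566783547548, 0.39935667835488026]
near-y [462.3 -83.8  24.7] [0.8529593528711513, 0.852959352871075]
near+y [434.2 104.6  25.6] [0.909587711422307, 0.9095877114223159]
leaf free+y [673.8 129.9 105.3] [0.41780707576409476, 0.41780707576389114]
leaf free -y [696.  -41.4 106.8] [2.8711332025474556, 2.8711332025473695]
inner-y [601.3 -53.5  33.8] [1.4364908799672207, 1.4364908799671987]
m far+y [547.3 120.4  27. ]
far-y [575.1 -67.3  27. ]
near-y [461.4 -84.2  27. ]
near+y [433.4 103.9  27. ]
```

Triangulation fits the heights given: the can top is at 49 mm, the manila at about 26 mm. The binder yaw is about 8.4° with its origin near (582, 30), and the leaf edge middle is near (685, 44, 106), so the leaf starts at about 0.1 rad. The can at (351,243) is the 22 mm one, since the other silver tops are the smaller and larger sizes. Next I move beyond the leaf edge with the fingers shut.

Emit:
carry_out:
  deltas:
    - {"claw": 1, "x": 3.4, "y": 4.3, "wz": -0.8}
    - {"claw": 1, "x": 3.4, "y": 4.3, "wz": -0.8}
    - {"claw": 1, "x": 3.4, "y": 4.3, "wz": -0.8}
    - {"claw": 1, "x": 3.4, "y": 4.3, "wz": -0.8}
    - {"claw": 1, "x": 3.4, "y": 4.3, "wz": -0.8}

```text
schema error: expected keys claw, x, y, z, wx, wy, wz
```

Emit:
carry_out:
  deltas:
    - {"claw": 1, "x": 3.4, "y": 4.3, "wz": -0.8}
    - {"claw": 1, "x": 3.4, "y": 4.3, "wz": -0.8}
    - {"claw": 1, "x": 3.4, "y": 4.3, "wz": -0.8}
    - {"claw": 1, "x": 3.4, "y": 4.3, "wz": -0.8}
    - {"claw": 1, "x": 3.4, "y": 4.3, "wz": -0.8}

```text
schema error: expected keys claw, x, y, z, wx, wy, wz
```

Emit:
carry_out:
  deltas:
    - {"claw": 1, "x": 3.4, "y": 4.2, "wz": -0.8}
    - {"claw": 1, "x": 3.4, "y": 4.2, "wz": -0.8}
    - {"claw": 1, "x": 3.4, "y": 4.2, "wz": -0.8}
    - {"claw": 1, "x": 3.4, "y": 4.2, "wz": -0.8}
    - {"claw": 1, "x": 2.6, "y": 4.0, "wz": -0.1}

```text
schema error: expected keys claw, x, y, z, wx, wy, wz
```

All seven keys are required in every row.

Emit:
carry_out:
  deltas:
    - {"claw": 1, "x": 3.4, "y": 4.3, "z": 0, "wx": 0, "wy": 0, "wz": -0.8}
    - {"claw": 1, "x": 3.4, "y": 4.3, "z": 0, "wx": 0, "wy": 0, "wz": -0.8}
    - {"claw": 1, "x": 3.4, "y": 4.3, "z": 0, "wx": 0, "wy": 0, "wz": -0.8}
    - {"claw": 1, "x": 3.4, "y": 4.3, "z": 0, "wx": 0, "wy": 0, "wz": -0.8}
    - {"claw": 1, "x": 3.4, "y": 4.3, "z": 0, "wx": 0, "wy": 0, "wz": -0.8}

```text
t: 0.72
ee_pos: [382.0, -371.6, 231.1]
tcp_rot: [0.991, 0.137, -0.0, -0.0]
wrist_force: [0.6, 0.0, -0.9]
grip_width: 0.4
grip_force: 0.0
```

Emit:
carry_out:
  deltas:
    - {"claw": 1, "x": 3.4, "y": 4.3, "z": 0, "wx": 0, "wy": 0, "wz": -0.8}
    - {"claw": 1, "x": 3.4, "y": 4.3, "z": 0, "wx": 0, "wy": 0, "wz": -0.8}
    - {"claw": 1, "x": 3.4, "y": 4.3, "z": 0, "wx": 0, "wy": 0, "wz": -0.8}
    - {"claw": 1, "x": 3.4, "y": 4.3, "z": 0, "wx": 0, "wy": 0, "wz": -0.8}
    - {"claw": 1, "x": 3.4, "y": 4.3, "z": 0, "wx": 0, "wy": 0, "wz": -0.8}

```text
t: 1.35
ee_pos: [552.0, -156.8, 231.1]
tcp_rot: [0.995, 0.102, -0.0, 0.0]
wrist_force: [-0.4, -1.7, 0.4]
grip_width: -0.1
grip_force: 0.0
```

Emit:
carry_out:
  deltas:
    - {"claw": 1, "x": 3.4, "y": 4.2, "z": 0, "wx": 0, "wy": 0, "wz": -0.8}
    - {"claw": 1, "x": 3.4, "y": 4.2, "z": 0, "wx": 0, "wy": 0, "wz": -0.8}
    - {"claw": 1, "x": 3.4, "y": 4.2, "z": 0, "wx": 0, "wy": 0, "wz": -0.8}
    - {"claw": 1, "x": 3.4, "y": 4.2, "z": 0, "wx": 0, "wy": 0, "wz": -0.8}
    - {"claw": 1, "x": 2.6, "y": 4.0, "z": 0, "wx": 0, "wy": 0, "wz": -0.1}

```text
t: 1.98
ee_pos: [714.1, 51.3, 230.4]
tcp_rot: [0.997, 0.074, -0.0, -0.0]
wrist_force: [-0.3, -0.4, 0.1]
grip_width: -0.1
grip_force: 0.0
```

Emit:
carry_out:
  deltas:
    - {"claw": 1, "x": 0, "y": 0, "z": -4, "wx": 0, "wy": 0, "wz": 0}
    - {"claw": 1, "x": 0, "y": 0, "z": -4, "wx": 0, "wy": 0, "wz": 0}
    - {"claw": 1, "x": 0, "y": 0, "z": -3.5, "wx": 0, "wy": 0, "wz": 0}
    - {"claw": 1, "x": 0, "y": 0, "z": -3.5, "wx": 0, "wy": 0, "wz": 0}
    - {"claw": 1, "x": -0.8, "y": -0.1, "z": 0, "wx": 0, "wy": 0, "wz": 0}

```text
t: 2.6
ee_pos: [702.7, 48.5, 77.5]
tcp_rot: [0.997, 0.074, -0.003, 0.0]
wrist_force: [-0.1, 1.3, 0.7]
grip_width: 0.1
grip_force: 0.0
```

Emit:
carry_out:
  deltas:
    - {"claw": 1, "x": -0.9, "y": -0.1, "z": 0, "wx": 0, "wy": 0, "wz": 0}
    - {"claw": 1, "x": -1, "y": -0.15, "z": 1.1, "wx": 0, "wy": 0, "wz": 0}
    - {"claw": 1, "x": -1, "y": -0.15, "z": 1.2, "wx": 0, "wy": 0, "wz": 0}
    - {"claw": 1, "x": -1, "y": -0.15, "z": 0.7, "wx": 0, "wy": 0, "wz": 0}
    - {"claw": 1, "x": -1, "y": -0.15, "z": 0.6, "wx": 0, "wy": 0, "wz": 0}

```text
t: 3.22
ee_pos: [656.0, 41.6, 118.7]
tcp_rot: [0.997, 0.074, 0.001, 0.0]
wrist_force: [1.3, 0.5, 1.2]
grip_width: 0.1
grip_force: 0.6
```

```bash
python3 - <<'E'
from h import *
snap('scene','s1'); big('s1','s1b',180,100,380,260,4)
E
```

```text
(no output)
```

View pics/s1b.png

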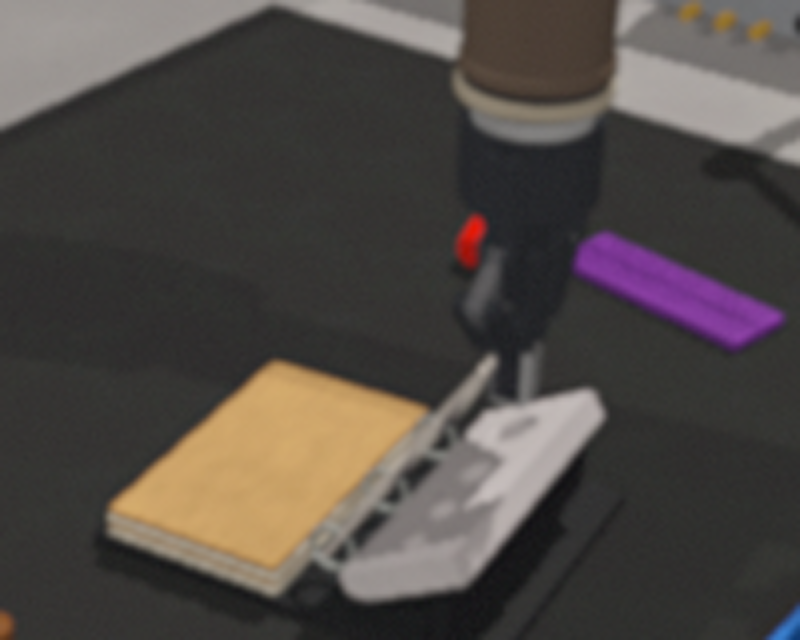

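The leaf is being drawn over, with the finger behind its far face at crop pixel (510,370). I'll continue along the arc.

Emit:
carry_out:
  deltas:
    - {"claw": 1, "x": -2, "y": -0.3, "z": 0.8, "wx": 0, "wy": 0, "wz": 0}
    - {"claw": 1, "x": -2, "y": -0.3, "z": 0.6, "wx": 0, "wy": 0, "wz": 0}
    - {"claw": 1, "x": -2.2, "y": -0.3, "z": 0.2, "wx": 0, "wy": 0, "wz": 0}
    - {"claw": 1, "x": -1.8, "y": -0.3, "z": -0.2, "wx": 0, "wy": 0, "wz": 0}
    - {"claw": 1, "x": -1.8, "y": -0.3, "z": -0.4, "wx": 0, "wy": 0, "wz": 0}

```text
t: 3.9
ee_pos: [557.2, 26.7, 127.2]
tcp_rot: [0.997, 0.074, -0.0, 0.0]
wrist_force: [0.1, -0.3, -0.1]
grip_width: -0.3
grip_force: 0.2
```

Emit:
carry_out:
  deltas:
    - {"claw": 1, "x": -1.6, "y": -0.2, "z": -0.8, "wx": 0, "wy": 0, "wz": 0}
    - {"claw": 1, "x": -1.5, "y": -0.2, "z": -1.0, "wx": 0, "wy": 0, "wz": 0}
    - {"claw": 1, "x": -1.3, "y": -0.2, "z": -1.3, "wx": 0, "wy": 0, "wz": 0}
    - {"claw": 1, "x": -1.1, "y": -0.2, "z": -1.4, "wx": 0, "wy": 0, "wz": 0}
    - {"claw": 1, "x": -0.6, "y": -0.1, "z": -1.3, "wx": 0, "wy": 0, "wz": 0}

```text
t: 4.53
ee_pos: [496.2, 17.5, 68.7]
tcp_rot: [0.997, 0.074, -0.0, 0.0]
wrist_force: [0.3, 1.0, 0.2]
grip_width: -0.1
grip_force: 0.1
```

Emit:
carry_out:
  deltas:
    - {"claw": 1, "x": -0.5, "y": -0.1, "z": -1.2, "wx": 0, "wy": 0, "wz": 0}
    - {"claw": 1, "x": -0.2, "y": 0, "z": -0.9, "wx": 0, "wy": 0, "wz": 0}
    - {"claw": 1, "x": -0.2, "y": 0, "z": -0.9, "wx": 0, "wy": 0, "wz": 0}
    - {"claw": 1, "x": 0, "y": 0, "z": -0.6, "wx": 0, "wy": 0, "wz": 0}
    - {"claw": 1, "x": 0, "y": 0, "z": -0.5, "wx": 0, "wy": 0, "wz": 0}

```text
t: 5.15
ee_pos: [488.4, 16.8, 30.1]
tcp_rot: [0.997, 0.074, -0.0, 0.001]
wrist_force: [-19.8, -1.7, 73.7]
grip_width: -0.3
grip_force: 36.9
```

Emit:
carry_out:
  deltas:
    - {"claw": 1, "x": 0, "y": 0, "z": 0.6, "wx": 0, "wy": 0, "wz": 0}
    - {"claw": 1, "x": 0, "y": 0, "z": 3, "wx": 0, "wy": 0, "wz": 0}
    - {"claw": 1, "x": 0, "y": 0, "z": 5.4, "wx": 0, "wy": 0, "wz": 0}
    - {"claw": -1, "x": 0, "y": 0, "z": 5.5, "wx": 0, "wy": 0, "wz": 0}
    - {"claw": -1, "x": 1, "y": 0, "z": 5.5, "wx": 0, "wy": 0, "wz": 0}

```text
t: 5.78
ee_pos: [497.9, 16.8, 230.3]
tcp_rot: [0.997, 0.074, 0.0, 0.0]
wrist_force: [1.4, 0.1, -1.1]
grip_width: 35.5
grip_force: 0.0
```

Emit:
carry_out:
  deltas:
    - {"claw": -1, "x": 3, "y": 0, "z": 3, "wx": 0, "wy": 0, "wz": 0}
    - {"claw": -1, "x": 3, "y": 0, "z": 2, "wx": 0, "wy": 0, "wz": 0}
    - {"claw": -1, "x": 3, "y": 0, "z": 1, "wx": 0, "wy": 0, "wz": 0}
    - {"claw": -1, "x": 0, "y": 0, "z": 0, "wx": 0, "wy": 0, "wz": 0}
    - {"claw": -1, "x": 0, "y": 0, "z": 0, "wx": 0, "wy": 0, "wz": 0}

```text
t: 6.4
ee_pos: [587.6, 16.9, 287.6]
tcp_rot: [0.997, 0.074, -0.001, -0.0]
wrist_force: [0.4, -0.1, -0.5]
grip_width: 85.3
grip_force: 0.0
```

```bash
python3 - <<'E'
from h import *
d=snap('wrist','w1'); print(np.round(d['hand_eye'],2).tolist(), d['fx'],[k for k in d], d['ee'])
snap('scene','s2')
w=cv2.imread('pics/w1.png'); s=cv2.imread('pics/s2.png')[100:292,180:436]
cv2.imwrite('pics/v1.png',np.vstack([cv2.resize(w,(400,300)),cv2.resize(s,(400,300))]))
E
```

```text
[[-0.0, 0.95, 0.31, 78.56], [1.0, 0.0, 0.0, -0.3], [0.0, 0.31, -0.95, -142.36], [0.0, 0.0, 0.0, 1.0]] 264.4018769643791 ['fx', 'fy', 'cx', 'cy', 'hand_eye', 'ee', 'rot'] [587.5557693577113, 16.876675369475155, 287.6106614756422]
```

View pics/v1.png

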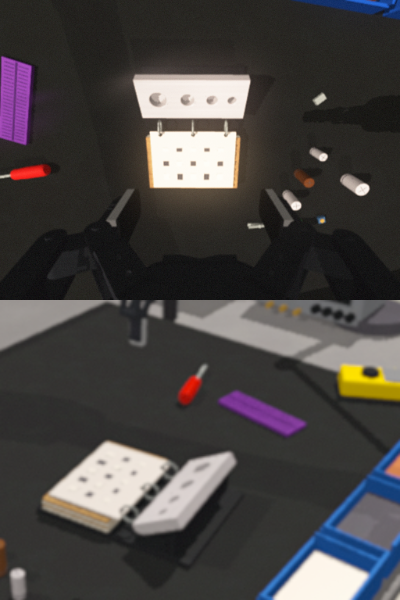

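The leaf lies flat, chip face up. In the wrist view the four holes run left to right at (157,100), (187,100), (211,100) and (231,100). The second largest, at full-resolution (239,128), is the 24 mm hole. I'll enlarge it in both views.

```bash
python3 - <<'E'
from h import *
big('w1','x',165,90,325,165,5); big('s2','y',250,170,350,245,8)
x,y=cv2.imread('pics/x.png'),cv2.imread('pics/y.png')
print(x.shape,y.shape)
y=y[:,:800]
cv2.imwrite('pics/v2.png',np.vstack([x[:,:,:],cv2.resize(y[150:600:, :],(800,450))[:225]]) if 0 else np.vstack([x[:300],y[0:300]]))
cv2.imwrite('pics/v2.png',np.vstack([x[:300],cv2.resize(y,(400,300)).repeat(1,1) if 0 else cv2.copyMakeBorder(cv2.resize(y,(400,300)),0,0,0,400,0)]))
E
```

```text
(375, 800, 3) (600, 800, 3)
```

View pics/v2.png

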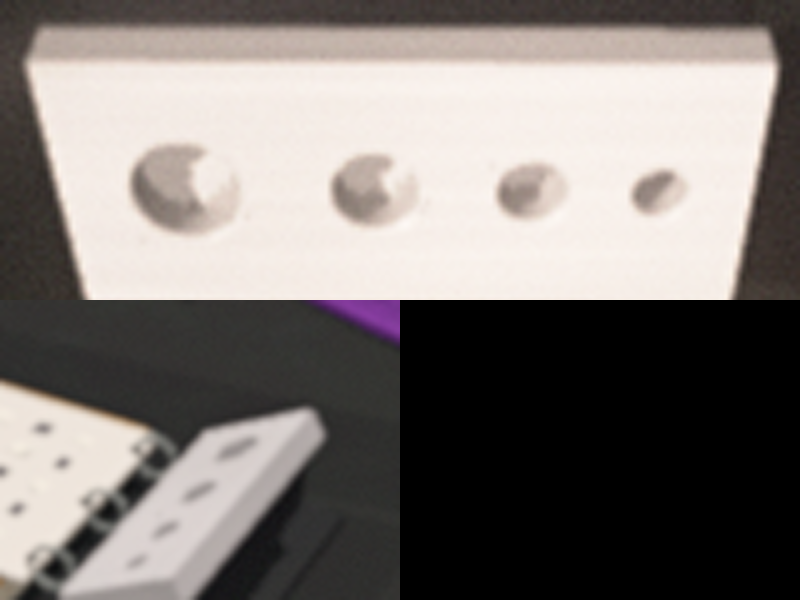

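```bash
python3 - <<'E'
from h import *
np.set_printoptions(precision=1,suppress=True)
W=lambda u,v:('w1',165+(u+.5)/5-.5,90+(v+.5)/5-.5)
S=lambda u,v:('s2',250+(u+.5)/4-.5,170+(v+.5)/4-.5)
P=[]
for w,s in [((186,189),(239,147)),((375,189),(199,192)),((532,190),(166,229)),((659,192),(137,261))]:
    x,e=tri(W(*w),S(*s));P.append(x);print(x,e[0])
P=np.array(P);o=np.array([52,0,-43,-78.]);A=np.c_[o,np.ones(4)]
c=np.linalg.lstsq(A,P,rcond=None)[0];print(c, np.degrees(np.arctan2(-c[0,0],c[0,1])))
# binder local
d=c[1]-[581.8,30.1,0];print(d@[.989,.147,0],d@[-.147,.989,0],d[2])
print(tri(('top0',210+540.5/3.8-.5,110+502.5/3.8-.5),('scene0',100+210.5/3.3-.5,170+239.5/3.3-.5)))
E
```

```text
[627.9  98.8  56.9] 1.5265181832296943
[634.7  47.1  55.2] 0.8025533246641755
[641.    4.3  55.9] 0.8954195044838367
[645.6 -30.4  56. ] 0.8924432643444344
[[ -0.1   1.    0. ]
 [634.9  47.1  56.1]] 7.8398238544479
55.04357907364607 8.987437312115562 56.10075223417463
(array([ 450.8, -209.4,   49.3]), [0.63734803113071, 0.6373480311308715])
```

Hole spacing (52/43/35) and height (about 57) agree with the text, so the mouth is at about (634.5, 47, 57). Now I go above the can.

Emit:
carry_out:
  deltas:
    - {"claw": -1, "x": -2.4, "y": -3.9, "z": -1.5, "wx": 0, "wy": 0, "wz": 0}
    - {"claw": -1, "x": -2.4, "y": -3.9, "z": -1.5, "wx": 0, "wy": 0, "wz": 0}
    - {"claw": -1, "x": -2.4, "y": -3.9, "z": -1.5, "wx": 0, "wy": 0, "wz": 0}
    - {"claw": -1, "x": -2.4, "y": -3.9, "z": -1.5, "wx": 0, "wy": 0, "wz": 0}
    - {"claw": 0, "x": -2.4, "y": -3.9, "z": -2, "wx": 0, "wy": 0, "wz": 0}

```text
t: 7.12
ee_pos: [466.9, -179.3, 208.2]
tcp_rot: [0.997, 0.074, 0.0, 0.0]
wrist_force: [0.3, -0.9, -0.3]
grip_width: 69.6
grip_force: 0.0
```

Emit:
carry_out:
  deltas:
    - {"claw": 0, "x": -1.7, "y": -3.1, "z": -3, "wx": 0, "wy": 0, "wz": 0}
    - {"claw": 0, "x": 0, "y": 0, "z": -3, "wx": 0, "wy": 0, "wz": 0}
    - {"claw": 0, "x": 0, "y": 0, "z": 0, "wx": 0, "wy": 0, "wz": 0}
    - {"claw": 0, "x": 0, "y": 0, "z": 0, "wx": 0, "wy": 0, "wz": 0}
    - {"claw": 0, "x": 0, "y": 0, "z": 0, "wx": 0, "wy": 0, "wz": 0}

```text
t: 7.75
ee_pos: [452.2, -209.0, 149.6]
tcp_rot: [0.997, 0.074, 0.001, 0.0]
wrist_force: [1.4, -0.2, 0.6]
grip_width: 42.6
grip_force: 0.0
```

```bash
python3 - <<'E'
from h import *
np.set_printoptions(precision=2,suppress=True)
d=snap('wrist','w2'); o=manip.observe(); print(d['ee'],o['joint_pos'],o['grip_width'])
for X in ([450.8,-209.4,50],[450.8,-209.4,0]): print(proj('w2',X))
big('w2','w2b',156,214,356,364,4)
E
```

```text
[452.2292858963641, -208.97975401239412, 149.61899021556263] [ 0.49  0.3  -0.19  1.98  0.07  0.86 -1.16] 42.72089686692272
[256.2  193.66]
[256.08 179.99]
```

View pics/w2b.png

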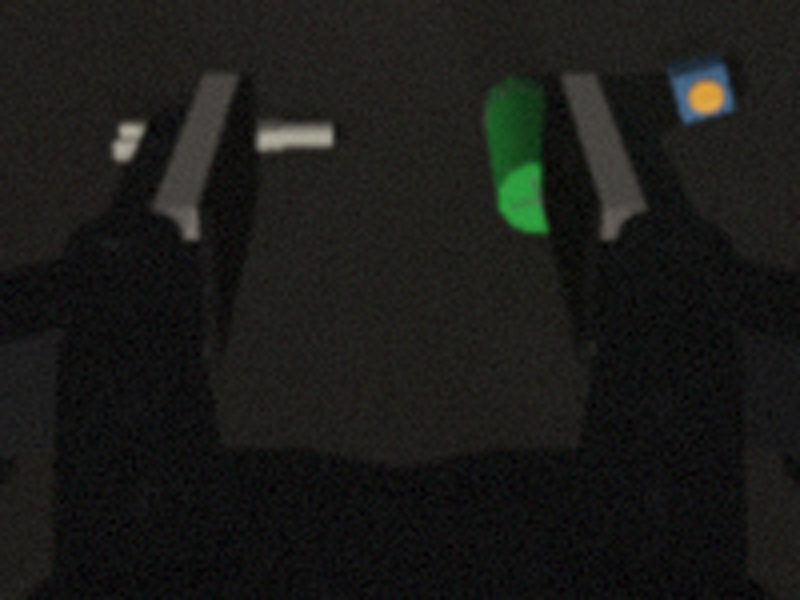

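The crop misses the can, which sits above it in the frame near (256,193). It shows the clip, the green can and the blue trimmer clear of the fingertips. I'll measure the can by code.

```bash
python3 - <<'E'
from h import *
np.set_printoptions(precision=1,suppress=True)
g=cv2.imread('pics/w2.png').astype(int); lo=g.min(2)
n,l,s,c=cv2.connectedComponentsWithStats((lo>80).astype(np.uint8))
for i in range(1,n):
    if s[i,4]>60: print(s[i],c[i])
print(lo[165:215:2,230:284:3])
t=2*np.pi*np.arange(4)/4
for a in t: print(proj('w2',[450.8+11*np.cos(a),-209.4+11*np.sin(a),50]))
E
```

```text
[    0     0   134   161 17242] [59. 89.]
[111  34   9  29 122] [115.3  47.5]
[292  66  25  23 418] [304.   77.6]
[129  97   6  40  85] [131.5 115. ]
[ 364  136   51   34 1280] [389.4 151.7]
[245 174  23  32 530] [255.5 191. ]
[220 245  19   7 105] [229.2 247.9]
[[ 28  26  30  27  24  31  28  29  30  30  26  33  30  28  34  33  30  25]
 [ 31  27  26  29  27  21  28  28  26  27  29  29  26  22  32  24  30  26]
 [ 25  28  26  28  31  30  27  26  26  27  28  27  29  30  31  32  34  29]
 [ 27  27  32  26  25  24  30  27  36  30  23  25  26  24  28  26  21  17]
 [ 30  32  24  31  34  29  27  41  74  69  42  19  21  24  23  23  16  16]
 [ 30  28  29  33  29  32  34  89 100  87  74  38  25  19  19  20  20  18]
 [ 24  28  34  32  32  29  67 118  95  80  76  63  24  19  25  22  25  18]
 [ 32  32  28  25  30  28 116 111  94  81  77  74  34  28  23  18  19  13]
 [ 32  28  30  28  32  29 131 110  88  81  81  74  50  18  17  19  20  24]
 [ 27  31  32  27  29  36 132 108  95  92  77  74  64  23  22  25  20  22]
 [ 28  31  26  27  29  36 129 145 185 185 159  85  64  19  24  26  20  22]
 [ 30  22  2
[... 394 characters left out ...]
80 206 158 213 215 194  29  30  28  23  30]
 [ 29  25  31  30  34  39 208 213 212 182 212 213 141  30  27  32  26  31]
 [ 29  34  35  37  31  32 140 212 216 203 217 207  56  29  30  26  28  25]
 [ 30  30  33  34  32  35  43 150 217 209 209 114  24  28  29  28  28  23]
 [ 31  28  27  33  28  32  29  34 101 114  82  31  28  32  30  26  30  28]
 [ 33  26  28  31  29  29  27  34  31  32  27  34  32  26  29  30  28  26]
 [ 31  32  34  35  29  32  32  29  32  35  34  33  33  29  25  30  33  26]
 [ 31  35  37  31  29  33  23  31  28  31  30  33  30  27  29  29  27  28]
 [ 36  33  30  31  32  33  32  29  34  34  33  30  28  31  31  27  26  29]]
[257.9 182.8]
[244.9 192.1]
[254.5 204.2]
[267.5 195.3]
```

Emit:
carry_out:
  force: 20
  deltas:
    - {"claw": 0, "x": -0.1, "y": 0, "z": -1, "wx": 0, "wy": 0, "wz": 10}
    - {"claw": 0, "x": -0.1, "y": 0, "z": -1, "wx": 0, "wy": 0, "wz": 10}
    - {"claw": 0, "x": 0, "y": 0, "z": -1, "wx": 0, "wy": 0, "wz": 10}
    - {"claw": 0, "x": 0, "y": 0, "z": -1, "wx": 0, "wy": 0, "wz": 10}
    - {"claw": 0, "x": 0, "y": 0, "z": -1, "wx": 0, "wy": 0, "wz": 10}

```text
t: 8.43
ee_pos: [449.9, -209.2, 98.8]
tcp_rot: [0.871, 0.491, 0.0, 0.001]
wrist_force: [-0.4, 0.4, -0.2]
grip_width: 42.5
grip_force: 0.0
```

Emit:
carry_out:
  deltas:
    - {"claw": 0, "x": 0, "y": 0, "z": -1, "wx": 0, "wy": 0, "wz": 10}
    - {"claw": 0, "x": 0, "y": 0, "z": -1, "wx": 0, "wy": 0, "wz": 10}
    - {"claw": 0, "x": 0, "y": 0, "z": 0, "wx": 0, "wy": 0, "wz": 10}
    - {"claw": 0, "x": 0, "y": 0, "z": 0, "wx": 0, "wy": 0, "wz": 10}
    - {"claw": 0, "x": 0, "y": 0, "z": 0, "wx": 0, "wy": 0, "wz": 0}

```text
t: 9.05
ee_pos: [449.7, -209.4, 78.8]
tcp_rot: [0.653, 0.757, 0.0, 0.0]
wrist_force: [0.8, 0.1, -0.5]
grip_width: 42.6
grip_force: 0.0
```

Now I go down and do the first centring squeeze, low on the can.

Emit:
carry_out:
  deltas:
    - {"claw": 0, "x": 0, "y": 0, "z": -3, "wx": 0, "wy": 0, "wz": 0}
    - {"claw": 0, "x": 0, "y": 0, "z": -2, "wx": 0, "wy": 0, "wz": 0}
    - {"claw": 0, "x": 0, "y": 0, "z": -2, "wx": 0, "wy": 0, "wz": 0}
    - {"claw": 0.3, "x": 0, "y": 0, "z": 0, "wx": 0, "wy": 0, "wz": 0}
    - {"claw": 0.4, "x": 0, "y": 0, "z": 0, "wx": 0, "wy": 0, "wz": 0}

```text
t: 9.68
ee_pos: [449.8, -209.3, 9.1]
tcp_rot: [0.654, 0.757, 0.0, 0.0]
wrist_force: [0.2, 0.5, 0.1]
grip_width: 25.4
grip_force: 0.0
```

Emit:
carry_out:
  deltas:
    - {"claw": 0.48, "x": 0, "y": 0, "z": 0, "wx": 0, "wy": 0, "wz": 0}
    - {"claw": 0.55, "x": 0, "y": 0, "z": 0, "wx": 0, "wy": 0, "wz": 0}
    - {"claw": 0.55, "x": 0, "y": 0, "z": 0, "wx": 0, "wy": 0, "wz": 0}
    - {"claw": 0.3, "x": 0, "y": 0, "z": 0, "wx": 0, "wy": 0, "wz": 0}
    - {"claw": 0, "x": 0, "y": 0, "z": 0, "wx": 0, "wy": 0, "wz": 0}

```text
t: 10.3
ee_pos: [449.1, -209.3, 8.3]
tcp_rot: [0.653, 0.757, -0.0, 0.0]
wrist_force: [-0.5, -0.6, 0.2]
grip_width: 42.4
grip_force: 0.0
```

Emit:
carry_out:
  deltas:
    - {"claw": 0, "x": 0, "y": 0, "z": 0.2, "wx": 0, "wy": 0, "wz": -10}
    - {"claw": 0, "x": 0, "y": 0, "z": 0.2, "wx": 0, "wy": 0, "wz": -10}
    - {"claw": 0, "x": 0, "y": 0, "z": 0.2, "wx": 0, "wy": 0, "wz": -10}
    - {"claw": 0, "x": 0, "y": 0, "z": 0.2, "wx": 0, "wy": 0, "wz": -10}
    - {"claw": 0, "x": 0, "y": 0, "z": 0.1, "wx": 0, "wy": 0, "wz": -10}

```text
t: 10.92
ee_pos: [449.2, -209.2, 17.3]
tcp_rot: [0.913, 0.408, -0.0, -0.0]
wrist_force: [-0.4, -0.7, -0.7]
grip_width: 42.6
grip_force: 0.0
```

Emit:
carry_out:
  deltas:
    - {"claw": 0, "x": 0, "y": 0, "z": 0, "wx": 0, "wy": 0, "wz": -10}
    - {"claw": 0, "x": 0, "y": 0, "z": 0, "wx": 0, "wy": 0, "wz": -10}
    - {"claw": 0, "x": 0, "y": 0, "z": 0, "wx": 0, "wy": 0, "wz": -10}
    - {"claw": 0, "x": 0, "y": 0, "z": 0, "wx": 0, "wy": 0, "wz": -10}
    - {"claw": 0.3, "x": 0, "y": 0, "z": 0, "wx": 0, "wy": 0, "wz": 0}

```text
t: 11.55
ee_pos: [449.2, -209.0, 17.2]
tcp_rot: [0.997, 0.074, -0.0, 0.0]
wrist_force: [0.3, -0.4, 0.3]
grip_width: 30.0
grip_force: 0.0
```

Emit:
carry_out:
  force: 30
  deltas:
    - {"claw": 0.4, "x": 0, "y": 0, "z": 0, "wx": 0, "wy": 0, "wz": 0}
    - {"claw": 0.5, "x": 0, "y": 0, "z": 0, "wx": 0, "wy": 0, "wz": 0}
    - {"claw": 0.7, "x": 0, "y": 0, "z": 0, "wx": 0, "wy": 0, "wz": 0}
    - {"claw": 1, "x": 0, "y": 0, "z": 0, "wx": 0, "wy": 0, "wz": 0}
    - {"claw": 1, "x": 0, "y": 0, "z": 0, "wx": 0, "wy": 0, "wz": 0}

```text
t: 12.18
ee_pos: [449.2, -209.2, 17.3]
tcp_rot: [0.997, 0.074, 0.0, -0.0]
wrist_force: [-1.2, 0.7, 2.4]
grip_width: 20.9
grip_force: 29.3
```

```bash
python3 - <<'E'
from h import *
o=manip.observe(); print(o['ee_pos'],o['tcp_rot'],o['joint_pos'],o['grip_width'],o['grip_force'])
E
```

```text
[ 449.23669341 -209.19024324   17.3484819 ] [ 9.97268591e-01  7.38603879e-02  1.33029219e-05 -1.69768033e-05] [ 0.36769902  0.4990726  -0.03711191  2.08715083  0.0335786   0.55590045
 -1.11635589] 20.85766669784847 29.294876754283905
```

The can is held: width 21 mm, grip 29 N, and the axis is on the tool axis. Now I lift it and carry it to the hole while tilting 30° about the binder y axis.

Emit:
carry_out:
  deltas:
    - {"claw": 1, "x": 0, "y": 0, "z": 3, "wx": 0, "wy": 0, "wz": 0}
    - {"claw": 1, "x": 0, "y": 0, "z": 5, "wx": 0, "wy": 0, "wz": 0}
    - {"claw": 1, "x": 0, "y": 0, "z": 5, "wx": 0, "wy": 0, "wz": 0}
    - {"claw": 1, "x": 2, "y": 3, "z": 0.3, "wx": 0, "wy": 0, "wz": 0}
    - {"claw": 1, "x": 2, "y": 3, "z": 0, "wx": 0.71, "wy": -4.95, "wz": 0}

```text
t: 12.8
ee_pos: [491.4, -148.3, 151.3]
tcp_rot: [0.996, 0.074, 0.046, -0.003]
wrist_force: [-0.5, 0.8, -1.2]
grip_width: 21.3
grip_force: 29.3
```

Emit:
carry_out:
  deltas:
    - {"claw": 1, "x": 2.6, "y": 4, "z": 0, "wx": 0.71, "wy": -4.95, "wz": 0}
    - {"claw": 1, "x": 2.6, "y": 4, "z": 0, "wx": 0.71, "wy": -4.95, "wz": 0}
    - {"claw": 1, "x": 2.6, "y": 4, "z": 0, "wx": 0.71, "wy": -4.95, "wz": 0}
    - {"claw": 1, "x": 2.6, "y": 4, "z": 0, "wx": 0.71, "wy": -4.95, "wz": 0}
    - {"claw": 1, "x": 2.5, "y": 3.4, "z": -0.6, "wx": 0.71, "wy": -4.95, "wz": 0}

```text
t: 13.42
ee_pos: [619.2, 46.1, 144.9]
tcp_rot: [0.963, 0.071, 0.26, -0.018]
wrist_force: [1.3, -1.6, -0.2]
grip_width: 21.0
grip_force: 29.3
```

Emit:
carry_out:
  deltas:
    - {"claw": 1, "x": 0, "y": 0, "z": -2, "wx": 0, "wy": 0, "wz": 0}
    - {"claw": 1, "x": 0, "y": 0, "z": -2, "wx": 0, "wy": 0, "wz": 0}
    - {"claw": 1, "x": 0, "y": 0, "z": -1.5, "wx": 0, "wy": 0, "wz": 0}
    - {"claw": 1, "x": 0, "y": 0, "z": 0, "wx": 0, "wy": 0, "wz": 0}
    - {"claw": 1, "x": 0, "y": 0, "z": 0, "wx": 0, "wy": 0, "wz": 0}

```text
t: 14.05
ee_pos: [616.1, 41.8, 104.9]
tcp_rot: [0.965, 0.071, 0.253, -0.014]
wrist_force: [0.1, -0.2, 0.7]
grip_width: 20.9
grip_force: 29.5
```

```bash
python3 - <<'E'
from h import *
np.set_printoptions(precision=2,suppress=True)
o=manip.observe(); M=R.from_quat(o['tcp_rot']).as_matrix(); print(o['ee_pos'],M,o['grip_width'])
d=snap('wrist','w3'); big('w3','w3b',176,150,336,270,5)
m=np.array([634.5,47,57.]);z=M[:,2];print('mouth in tool',M.T@(m-o['ee_pos']))
for X in (m,np.array(d['ee'])+17.3*z): print(proj('w3',X))
E
```

```text
[616.08  41.77 104.9 ] [[ 0.86  0.14  0.49]
 [ 0.13 -0.99  0.06]
 [ 0.49  0.01 -0.87]] 20.944197390811354
mouth in tool [-6.93 -2.97 51.03]
[252.38 218.9 ]
[256.19 229.83]
```

View pics/w3b.png

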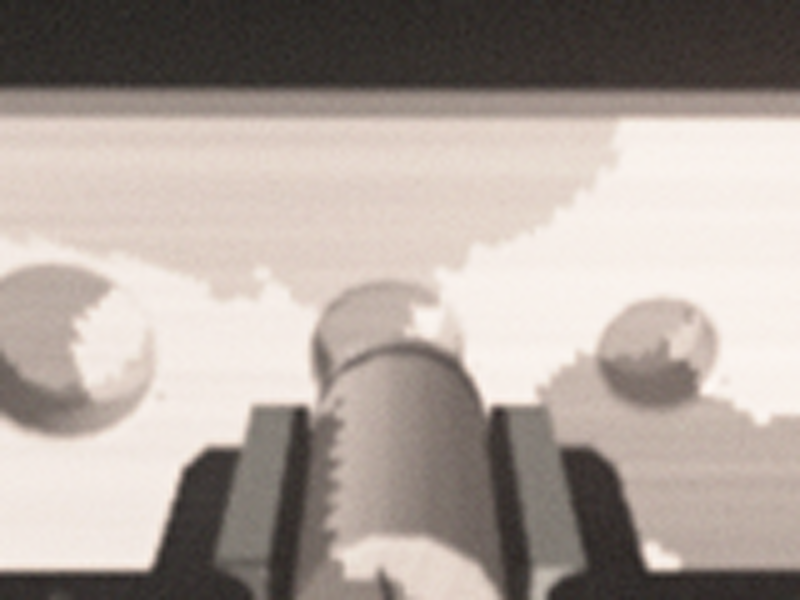

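The can's lower rim is at crop (405,345). The 24 mm hole behind it is centred at about (386,351), with its neighbours at (62,350) and (659,352). That agrees with the predicted mouth to within about 1 px, so I'll compute the final correction.

```bash
cat > t.py <<'E'
from h import *
np.set_printoptions(precision=2,suppress=True)
a=np.radians(8.3);Rt=R.from_euler('z',a)*R.from_euler('y',-np.pi/6)*R.from_matrix(np.diag([1,-1,-1.]))
def step(m,h):
    o=manip.observe();q=R.from_quat(o['tcp_rot']);M=Rt.as_matrix()
    tgt=np.array(m)+M[:,2]*(-17.3-h)   # bottom h above mouth
    print('ee',o['ee_pos'],'shift cm',(tgt-o['ee_pos'])/10,'turn',np.degrees((Rt*q.inv()).as_rotvec()),'zhat',M[:,2],'xhat',M[:,0],'F',o['wrist_force'])
E
python3 - <<'E'
from t import *
K,Rm,p,d=cam('w3');M=R.from_quat(d['rot']).as_matrix();e=np.array(d['ee'])
print('rim pred',proj('w3',e+M@[11,0,17.3]),proj('w3',e+M@[0,11,17.3]),proj('w3',e+M@[0,-11,17.3]))
# mouth from wrist ray at plate plane through nominal mouth
n=-Rt.as_matrix()[:,2];m0=np.array([634.5,47,57.]);pp,r=ray('w3',252.8,219.8)
print('mouth w3',pp+r*(n@(m0-pp))/(n@r)); print(tri(('w3',252.8,219.8),('w1',165+375.5/5-.5,90+189.5/5-.5),('s2',250+199.5/4-.5,170+192.5/4-.5)))
print('hole rim pred',[proj('w3',m0+Rt.as_matrix()@v) for v in ([12,0,0],[0,12,0],[0,-12,0])])
step([634.5,47,57],8)
E
```

```text
rim pred [256.18 214.61] [272.65 229.82] [239.72 229.85]
mouth w3 [633.87  46.57  56.61]
(array([634.49,  46.95,  55.11]), [0.5937559387225669, 0.5104869369850178, 1.098845236769537])
hole rim pred [array([252.36, 204.87]), array([267.42, 218.88]), array([237.32, 218.91])]
ee [616.21  41.87 105.12] shift cm [ 0.58  0.33 -2.62] turn [ 0.61 -0.53  0.05] zhat [ 0.49  0.07 -0.87] xhat [0.86 0.13 0.5 ] F [ 0.36  0.29 -0.61]
```

```bash
python3 - <<'E'
from t import *
g=cv2.cvtColor(cv2.imread('pics/w3.png'),cv2.COLOR_BGR2GRAY)
for r in range(203,264): print(r,g[r,236:280:3])
E
```

```text
203 [210 210 212 214 214 213 214 213 214 226 218 236 240 240 240]
204 [215 215 216 215 217 217 214 216 213 235 231 240 240 241 241]
205 [216 216 216 217 212 209 207 212 217 235 241 241 243 242 242]
206 [214 214 216 211 203 189 184 198 212 225 243 242 243 242 243]
207 [212 212 215 199 175 168 178 179 197 217 242 242 242 243 242]
208 [214 211 214 172 173 177 178 181 184 214 242 241 242 243 242]
209 [213 215 203 171 179 180 183 184 183 204 241 241 242 242 242]
210 [217 217 178 171 181 182 183 188 194 204 237 242 242 241 241]
211 [229 218 156 181 180 183 179 192 221 223 233 241 242 241 241]
212 [236 223 171 180 183 181 187 188 239 239 229 240 241 242 241]
213 [239 223 181 184 185 188 185 187 244 241 224 240 239 240 241]
214 [239 204 185 185 183 187 186 188 241 240 221 240 242 241 241]
215 [239 184 179 184 184 185 184 210 238 237 216 239 241 242 242]
216 [239 162 180 182 180 182 177 217 234 232 217 235 240 241 240]
217 [238 145 177 175 183 182 170 181 205 219 211 233 240 240 240]
218 [238 128 176 181 189 176 152 141 149 194 205 235 240 240 241]
219 [239 121 178 190 188 150 121 108 118 154
[... 2225 characters left out ...]
164 140 133 122 116 113 108 101  68  53]
254 [ 79 106 178 178 165 165 148 134 128 116 112 106 104  71  52]
255 [ 82 112 164 175 165 164 148 137 128 117 111 102 102  73  44]
256 [ 90 108 124 175 171 175 163 147 144 116 114 108 101  84  49]
257 [ 93 107 121 179 184 203 191 181 182 135 111 107 102  92  47]
258 [ 95 109 145 184 212 222 217 215 215 167 119 104 101  90  50]
259 [ 94 107 167 206 226 225 221 221 223 206 151 108 100  91  53]
260 [ 97 107 179 227 226 221 219 218 219 218 185 121 102  93  50]
261 [100 106 174 229 222 218 218 216 214 219 213 151 102  91  43]
262 [ 98 110 145 225 222 214 218 218 214 218 216 191 115  92  50]
263 [ 97 121 143 214 222 194 216 219 214 216 218 206 142  94  47]
```

Allowing for a roughly 1 px common offset and the chamfer, the can and hole lie where predicted. I move to 8 mm above the mouth and then push in slowly along the hole axis.

Emit:
carry_out:
  deltas:
    - {"claw": 1, "x": 0.29, "y": 0.16, "z": -1.0, "wx": 0.6, "wy": -0.5, "wz": 0}
    - {"claw": 1, "x": 0.29, "y": 0.17, "z": -1.0, "wx": 0, "wy": 0, "wz": 0}
    - {"claw": 1, "x": 0, "y": 0, "z": -0.62, "wx": 0, "wy": 0, "wz": 0}
    - {"claw": 1, "x": 0, "y": 0, "z": 0, "wx": 0, "wy": 0, "wz": 0}
    - {"claw": 1, "x": 0, "y": 0, "z": 0, "wx": 0, "wy": 0, "wz": 0}

```text
t: 14.72
ee_pos: [621.1, 44.5, 81.2]
tcp_rot: [0.964, 0.069, 0.256, -0.017]
wrist_force: [-0.5, -0.1, 0.1]
grip_width: 21.2
grip_force: 29.5
```

```bash
python3 -c "
from t import *
step([634.5,47,57],8)"
```

```text
ee [621.11  44.48  81.22] shift cm [ 0.09  0.07 -0.23] turn [ 0.22 -0.22  0.14] zhat [ 0.49  0.07 -0.87] xhat [0.86 0.13 0.5 ] F [-0.52 -0.1   0.14]
```

Emit:
carry_out:
  deltas:
    - {"claw": 1, "x": 0.09, "y": 0.07, "z": -0.23, "wx": 0.2, "wy": -0.2, "wz": 0.1}
    - {"claw": 1, "x": 0.15, "y": 0.02, "z": -0.26, "wx": 0, "wy": 0, "wz": 0}
    - {"claw": 1, "x": 0.15, "y": 0.02, "z": -0.26, "wx": 0, "wy": 0, "wz": 0}
    - {"claw": 1, "x": 0.1, "y": 0.014, "z": -0.17, "wx": 0, "wy": 0, "wz": 0}
    - {"claw": 1, "x": 0.1, "y": 0.014, "z": -0.17, "wx": 0, "wy": 0, "wz": 0}

```text
t: 15.35
ee_pos: [628.1, 45.2, 74.0]
tcp_rot: [0.964, 0.071, 0.254, -0.018]
wrist_force: [-22.0, -2.3, 26.9]
grip_width: 21.1
grip_force: 32.6
```

```bash
python3 -c "
from t import *
step([634.5,47,57],-2)"
```

```text
ee [628.06  45.18  73.98] shift cm [-0.11  0.07 -0.37] turn [ 0.11 -0.5  -0.15] zhat [ 0.49  0.07 -0.87] xhat [0.86 0.13 0.5 ] F [-22.04  -2.3   26.94]
```

Emit:
carry_out:
  deltas:
    - {"claw": 1, "x": -0.15, "y": -0.02, "z": 0.26, "wx": 0, "wy": 0, "wz": 0}
    - {"claw": 1, "x": -0.15, "y": -0.02, "z": 0.26, "wx": 0, "wy": 0, "wz": 0}
    - {"claw": 1, "x": 0, "y": 0, "z": 0, "wx": 0, "wy": 0, "wz": 0}
    - {"claw": 1, "x": 0, "y": 0, "z": 0, "wx": 0, "wy": 0, "wz": 0}
    - {"claw": 1, "x": 0, "y": 0, "z": 0, "wx": 0, "wy": 0, "wz": 0}

```text
t: 15.98
ee_pos: [625.6, 44.8, 78.8]
tcp_rot: [0.964, 0.071, 0.254, -0.019]
wrist_force: [-0.9, 0.4, -1.1]
grip_width: 21.4
grip_force: 29.6
```

```bash
python3 - <<'E'
from t import *
step([634.5,47,57],3)
d=snap('wrist','w4'); big('w4','w4b',176,150,336,270,5)
M=R.from_quat(d['rot']).as_matrix();e=np.array(d['ee'])
print('can rim +x',proj('w4',e+M@[11,0,17.3]),'can +-y',proj('w4',e+M@[0,11,17.3]),proj('w4',e+M@[0,-11,17.3]),'top',proj('w4',e+M@[11,0,-32.7]))
T=Rt.as_matrix()
print('hole',[proj('w4',np.array([634.5,47,57])+T@v) for v in ([0,0,0],[12,0,0],[0,12,0],[0,-12,0])])
E
```

```text
ee [625.59  44.8   78.85] shift cm [-0.11  0.07 -0.43] turn [ 0.09 -0.5  -0.14] zhat [ 0.49  0.07 -0.87] xhat [0.86 0.13 0.5 ] F [-0.86  0.41 -1.08]
can rim +x [256.18 214.61] can +-y [272.66 229.82] [239.72 229.85] top [256.39 255.64]
hole [array([254.92, 229.51]), array([254.93, 213.55]), array([272.22, 229.54]), array([237.62, 229.48])]
```

View pics/w4b.png

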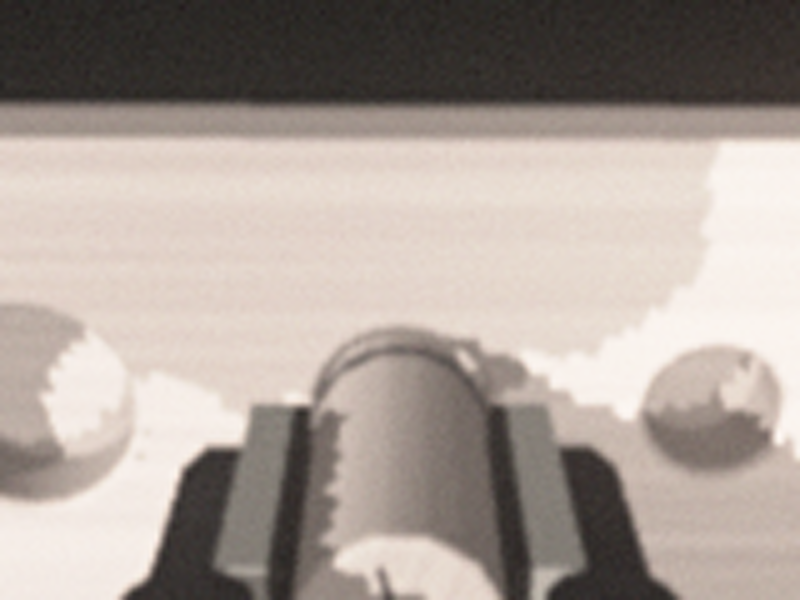

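The picture shows the can 5–6 mm above the mouth, about 3 mm too far up the slope. The hole rim is at crop row 325 and its centre at about (400,…). I'll correct the offset before pushing again.

Emit:
carry_out:
  deltas:
    - {"claw": 1, "x": -0.08, "y": 0.07, "z": -0.2, "wx": 0.1, "wy": -0.5, "wz": -0.1}
    - {"claw": 1, "x": 0, "y": 0, "z": -0.2, "wx": 0, "wy": 0, "wz": 0}
    - {"claw": 1, "x": 0, "y": 0, "z": 0, "wx": 0, "wy": 0, "wz": 0}
    - {"claw": 1, "x": 0, "y": 0, "z": 0, "wx": 0, "wy": 0, "wz": 0}
    - {"claw": 1, "x": 0, "y": 0, "z": 0, "wx": 0, "wy": 0, "wz": 0}

```text
t: 16.65
ee_pos: [626.0, 45.2, 77.6]
tcp_rot: [0.964, 0.07, 0.256, -0.019]
wrist_force: [0.6, 0.6, 0.8]
grip_width: 20.9
grip_force: 29.6
```

```bash
python3 - <<'E'
from t import *
step([634.8,47,57.2],3)
E
```

```text
ee [625.99  45.17  77.63] shift cm [-0.12  0.04 -0.29] turn [-0.02 -0.3  -0.07] zhat [ 0.49  0.07 -0.87] xhat [0.86 0.13 0.5 ] F [0.59 0.64 0.8 ]
```

Emit:
carry_out:
  deltas:
    - {"claw": 1, "x": -0.25, "y": 0.05, "z": -0.4, "wx": 0, "wy": -0.4, "wz": 0}
    - {"claw": 1, "x": 0, "y": 0, "z": 0, "wx": 0, "wy": 0, "wz": 0}
    - {"claw": 1, "x": 0, "y": 0, "z": 0, "wx": 0, "wy": 0, "wz": 0}
    - {"claw": 1, "x": 0, "y": 0, "z": 0, "wx": 0, "wy": 0, "wz": 0}
    - {"claw": 1, "x": 0, "y": 0, "z": 0, "wx": 0, "wy": 0, "wz": 0}

```text
t: 17.27
ee_pos: [625.2, 45.1, 77.4]
tcp_rot: [0.964, 0.071, 0.255, -0.019]
wrist_force: [-0.4, 0.1, -0.5]
grip_width: 21.2
grip_force: 29.6
```

```bash
python3 - <<'E'
from t import *
step([634.8,47,57.2],3); print(manip.observe()['joint_pos'])
E
```

```text
ee [625.21  45.11  77.44] shift cm [-0.04  0.04 -0.27] turn [ 0.   -0.33 -0.16] zhat [ 0.49  0.07 -0.87] xhat [0.86 0.13 0.5 ] F [-0.37  0.06 -0.5 ]
[ 0.1   0.44 -0.3   2.16  1.33  0.13 -2.86]
```

Joint 7 is at its limit (-2.86) and joint 6 is too, which explains the poor tracking. I'll back off and turn the tool half a turn about its own axis, which is the same grasp with joint 7 in range.

Emit:
carry_out:
  deltas:
    - {"claw": 1, "x": -1.5, "y": -0.2, "z": 2.6, "wx": 0, "wy": 0, "wz": 0}
    - {"claw": 1, "x": -1.5, "y": -0.2, "z": 2.6, "wx": 0, "wy": 0, "wz": 0}
    - {"claw": 1, "x": 0, "y": 0, "z": 2, "wx": -4.9, "wy": -0.7, "wz": 8.7}
    - {"claw": 1, "x": 0, "y": 0, "z": 0, "wx": -4.9, "wy": -0.7, "wz": 8.7}
    - {"claw": 1, "x": 0, "y": 0, "z": 0, "wx": -4.9, "wy": -0.7, "wz": 8.7}

```text
t: 17.9
ee_pos: [595.3, 40.6, 149.9]
tcp_rot: [0.912, 0.321, 0.251, 0.049]
wrist_force: [-0.4, 0.0, -1.1]
grip_width: 21.1
grip_force: 29.6
```

Emit:
carry_out:
  deltas:
    - {"claw": 1, "x": 0, "y": 0, "z": 0, "wx": -4.9, "wy": -0.7, "wz": 8.7}
    - {"claw": 1, "x": 0, "y": 0, "z": 0, "wx": -4.9, "wy": -0.7, "wz": 8.7}
    - {"claw": 1, "x": 0, "y": 0, "z": 0, "wx": -4.9, "wy": -0.7, "wz": 8.7}
    - {"claw": 1, "x": 0, "y": 0, "z": 0, "wx": -4.9, "wy": -0.7, "wz": 8.7}
    - {"claw": 1, "x": 0, "y": 0, "z": 0, "wx": -4.9, "wy": -0.7, "wz": 8.7}

```text
t: 18.52
ee_pos: [595.1, 40.9, 149.4]
tcp_rot: [0.691, 0.677, 0.205, 0.15]
wrist_force: [0.1, 0.7, 0.4]
grip_width: 21.0
grip_force: 29.4
```

Emit:
carry_out:
  deltas:
    - {"claw": 1, "x": 0, "y": 0, "z": 0, "wx": -4.9, "wy": -0.7, "wz": 8.7}
    - {"claw": 1, "x": 0, "y": 0, "z": 0, "wx": -4.9, "wy": -0.7, "wz": 8.7}
    - {"claw": 1, "x": 0, "y": 0, "z": 0, "wx": -4.9, "wy": -0.7, "wz": 8.7}
    - {"claw": 1, "x": 0, "y": 0, "z": 0, "wx": -4.9, "wy": -0.7, "wz": 8.7}
    - {"claw": 1, "x": 0, "y": 0, "z": 0, "wx": -4.9, "wy": -0.7, "wz": 8.7}

```text
t: 19.15
ee_pos: [595.1, 40.9, 149.4]
tcp_rot: [0.34, 0.905, 0.121, 0.223]
wrist_force: [-0.5, 0.0, 0.4]
grip_width: 21.2
grip_force: 29.4
```

Emit:
carry_out:
  deltas:
    - {"claw": 1, "x": 0, "y": 0, "z": 0, "wx": -4.9, "wy": -0.7, "wz": 8.7}
    - {"claw": 1, "x": 0, "y": 0, "z": 0, "wx": -4.9, "wy": -0.7, "wz": 8.7}
    - {"claw": 1, "x": 0, "y": 0, "z": 0, "wx": -4.9, "wy": -0.7, "wz": 8.7}
    - {"claw": 1, "x": 0, "y": 0, "z": 0, "wx": -4.9, "wy": -0.7, "wz": 8.7}
    - {"claw": 1, "x": 0, "y": 0, "z": 0, "wx": -4.9, "wy": -0.7, "wz": 8.7}

```text
t: 19.77
ee_pos: [595.1, 40.9, 149.3]
tcp_rot: [-0.074, 0.964, 0.015, 0.255]
wrist_force: [-0.7, 0.2, -0.5]
grip_width: 21.4
grip_force: 29.4
```

```bash
sed -i 's/1,-1,-1.\]))/-1,1,-1.]))/' t.py; python3 - <<'E'
from t import *
step([634.5,47,57],8); print(manip.observe()['joint_pos'])
E
```

```text
ee [595.13  40.85 149.33] shift cm [ 2.69  0.43 -7.04] turn [ 0.62 -0.32 -0.37] zhat [ 0.49  0.07 -0.87] xhat [-0.86 -0.13 -0.5 ] F [-0.67  0.21 -0.45]
[ 0.84  0.58 -1.27  2.14  1.29  0.61  0.46]
```

Joints are now inside their ranges. I approach again.

Emit:
carry_out:
  deltas:
    - {"claw": 1, "x": 0.9, "y": 0.14, "z": -2.3, "wx": 0.6, "wy": -0.3, "wz": -0.4}
    - {"claw": 1, "x": 0.9, "y": 0.14, "z": -2.3, "wx": 0, "wy": 0, "wz": 0}
    - {"claw": 1, "x": 0.9, "y": 0.15, "z": -2.4, "wx": 0, "wy": 0, "wz": 0}
    - {"claw": 1, "x": 0, "y": 0, "z": 0, "wx": 0, "wy": 0, "wz": 0}
    - {"claw": 1, "x": 0, "y": 0, "z": 0, "wx": 0, "wy": 0, "wz": 0}

```text
t: 20.4
ee_pos: [622.1, 45.8, 80.0]
tcp_rot: [-0.067, 0.964, 0.02, 0.258]
wrist_force: [-0.3, 0.5, 0.0]
grip_width: 21.0
grip_force: 29.4
```

```bash
python3 - <<'E'
from t import *
step([634.8,47,57.1],4); print(manip.observe()['joint_pos'])
E
```

```text
ee [622.1   45.79  80.03] shift cm [ 0.22 -0.03 -0.45] turn [-0.17 -0.03  0.26] zhat [ 0.49  0.07 -0.87] xhat [-0.86 -0.13 -0.5 ] F [-0.31  0.47  0.01]
[ 0.69  0.7  -1.09  2.14  1.57  0.58  0.22]
```

Emit:
carry_out:
  deltas:
    - {"claw": 1, "x": 0.11, "y": -0.02, "z": -0.22, "wx": -0.2, "wy": 0, "wz": 0.2}
    - {"claw": 1, "x": 0.11, "y": -0.01, "z": -0.23, "wx": 0, "wy": 0, "wz": 0}
    - {"claw": 1, "x": 0.1, "y": 0.014, "z": -0.17, "wx": 0, "wy": 0, "wz": 0}
    - {"claw": 1, "x": 0.1, "y": 0.014, "z": -0.17, "wx": 0, "wy": 0, "wz": 0}
    - {"claw": 1, "x": 0.1, "y": 0.014, "z": -0.17, "wx": 0, "wy": 0, "wz": 0}

```text
t: 21.02
ee_pos: [627.5, 45.5, 69.7]
tcp_rot: [-0.069, 0.964, 0.018, 0.258]
wrist_force: [-0.4, -0.9, -0.2]
grip_width: 20.9
grip_force: 29.5
```

```bash
python3 - <<'E'
from t import *
step([634.8,47,57.1],-2)
E
```

```text
ee [627.46  45.53  69.72] shift cm [-0.02  0.04  0.06] turn [ 0.05 -0.04  0.09] zhat [ 0.49  0.07 -0.87] xhat [-0.86 -0.13 -0.5 ] F [-0.43 -0.89 -0.21]
```

No contact with the bottom 2.6 mm below the mouth plane, so the can is entering. I continue.

Emit:
carry_out:
  deltas:
    - {"claw": 1, "x": 0.09, "y": 0.03, "z": -0.17, "wx": 0, "wy": 0, "wz": 0}
    - {"claw": 1, "x": 0.1, "y": 0.014, "z": -0.17, "wx": 0, "wy": 0, "wz": 0}
    - {"claw": 1, "x": 0.1, "y": 0.014, "z": -0.17, "wx": 0, "wy": 0, "wz": 0}
    - {"claw": 1, "x": 0.1, "y": 0.014, "z": -0.17, "wx": 0, "wy": 0, "wz": 0}
    - {"claw": 1, "x": 0, "y": 0, "z": 0, "wx": 0, "wy": 0, "wz": 0}

```text
t: 21.65
ee_pos: [631.4, 46.2, 62.9]
tcp_rot: [-0.069, 0.964, 0.018, 0.258]
wrist_force: [0.9, -1.0, 0.2]
grip_width: 21.2
grip_force: 29.4
```

```bash
python3 - <<'E'
from t import *
step([634.8,47,57.1],-10.6)
E
```

```text
ee [631.38  46.17  62.87] shift cm [0.01 0.03 0.  ] turn [ 0.05 -0.04  0.1 ] zhat [ 0.49  0.07 -0.87] xhat [-0.86 -0.13 -0.5 ] F [ 0.9  -1.03  0.25]
```

Emit:
carry_out:
  deltas:
    - {"claw": 1, "x": 0.05, "y": 0.02, "z": -0.09, "wx": 0, "wy": 0, "wz": 0}
    - {"claw": 1, "x": 0.05, "y": 0.01, "z": -0.09, "wx": 0, "wy": 0, "wz": 0}
    - {"claw": 1, "x": 0.05, "y": 0.01, "z": -0.09, "wx": 0, "wy": 0, "wz": 0}
    - {"claw": 1, "x": 0.02, "y": 0, "z": -0.04, "wx": 0, "wy": 0, "wz": 0}
    - {"claw": 1, "x": 0, "y": 0, "z": 0, "wx": 0, "wy": 0, "wz": 0}

```text
t: 22.28
ee_pos: [632.6, 46.4, 61.0]
tcp_rot: [-0.069, 0.963, 0.017, 0.258]
wrist_force: [-12.5, -6.7, 19.5]
grip_width: 21.2
grip_force: 32.0
```

```bash
python3 - <<'E'
from t import *
step([634.8,47,57.1],-14)
E
```

```text
ee [632.6   46.43  60.99] shift cm [ 0.06  0.03 -0.1 ] turn [0.15 0.03 0.09] zhat [ 0.49  0.07 -0.87] xhat [-0.86 -0.13 -0.5 ] F [-12.55  -6.68  19.54]
```

Axial contact is about 24 N at 13–14 mm depth, which fits the hole bottom. I release, back out along the axis, and then tap the can's end with shut fingers to check the depth.

Emit:
carry_out:
  deltas:
    - {"claw": 1, "x": -0.02, "y": 0, "z": 0.03, "wx": 0, "wy": 0, "wz": 0}
    - {"claw": 0.4, "x": 0, "y": 0, "z": 0, "wx": 0, "wy": 0, "wz": 0}
    - {"claw": 0, "x": 0, "y": 0, "z": 0, "wx": 0, "wy": 0, "wz": 0}
    - {"claw": 0, "x": 0, "y": 0, "z": 0, "wx": 0, "wy": 0, "wz": 0}
    - {"claw": 0, "x": -0.5, "y": -0.07, "z": 0.87, "wx": 0, "wy": 0, "wz": 0}

```text
t: 22.9
ee_pos: [627.4, 46.2, 68.5]
tcp_rot: [-0.069, 0.964, 0.019, 0.257]
wrist_force: [-0.2, -0.5, -0.4]
grip_width: 42.9
grip_force: 0.0
```

Emit:
carry_out:
  deltas:
    - {"claw": 0, "x": -0.75, "y": -0.1, "z": 1.3, "wx": 0, "wy": 0, "wz": 0}
    - {"claw": 0, "x": -0.75, "y": -0.1, "z": 1.3, "wx": 0, "wy": 0, "wz": 0}
    - {"claw": 0, "x": -0.5, "y": -0.07, "z": 0.87, "wx": 0, "wy": 0, "wz": 0}
    - {"claw": 1, "x": 0, "y": 0, "z": 0, "wx": 0, "wy": 0, "wz": 0}
    - {"claw": 1, "x": 0, "y": 0, "z": 0, "wx": 0, "wy": 0, "wz": 0}

```text
t: 23.52
ee_pos: [607.9, 43.0, 103.5]
tcp_rot: [-0.069, 0.964, 0.018, 0.258]
wrist_force: [0.8, 0.2, 0.1]
grip_width: 7.0
grip_force: 0.0
```

```bash
python3 - <<'E'
from t import *
step([634.8,47,57.1],36-17.3)
d=snap('wrist','w5');snap('scene','s5')
T=Rt.as_matrix();m=np.array([634.8,47,57.1])
print('w top',proj('w5',m-36*T[:,2]),'s top',proj('s5',m-36*T[:,2]),'s base',proj('s5',m))
E
```

```text
ee [607.85  42.99 103.45] shift cm [ 0.91  0.14 -1.52] turn [ 0.05 -0.04  0.12] zhat [ 0.49  0.07 -0.87] xhat [-0.86 -0.13 -0.5 ] F [0.85 0.16 0.1 ]
w top [255.11 232.33] s top [292.75 203.6 ] s base [299.07 216.94]
```

Emit:
carry_out:
  deltas:
    - {"claw": 1, "x": 0.4, "y": 0.06, "z": -0.69, "wx": 0, "wy": 0, "wz": 0}
    - {"claw": 1, "x": 0.4, "y": 0.06, "z": -0.69, "wx": 0, "wy": 0, "wz": 0}
    - {"claw": 1, "x": 0.05, "y": 0.01, "z": -0.09, "wx": 0, "wy": 0, "wz": 0}
    - {"claw": 1, "x": 0.05, "y": 0.01, "z": -0.09, "wx": 0, "wy": 0, "wz": 0}
    - {"claw": 1, "x": 0.02, "y": 0, "z": -0.04, "wx": 0, "wy": 0, "wz": 0}

```text
t: 24.25
ee_pos: [618.4, 45.6, 90.4]
tcp_rot: [-0.07, 0.963, 0.017, 0.26]
wrist_force: [-24.2, -6.6, 41.4]
grip_width: 0.3
grip_force: 24.6
```

```bash
python3 - <<'E'
from t import *
step([634.8,47,57.1],36-17.3)
E
```

```text
ee [618.4   45.62  90.36] shift cm [-0.14 -0.12 -0.21] turn [0.16 0.25 0.01] zhat [ 0.49  0.07 -0.87] xhat [-0.86 -0.13 -0.5 ] F [-24.19  -6.59  41.39]
```

The tap met the can's end at the same depth as the earlier bottoming contact, with 48 N axial and no sinking, so the can is home. I retreat and verify by image code.

Emit:
carry_out:
  deltas:
    - {"claw": 1, "x": -0.15, "y": -0.02, "z": 0.26, "wx": 0, "wy": 0, "wz": 0}
    - {"claw": 1, "x": -0.75, "y": -0.1, "z": 1.3, "wx": 0, "wy": 0, "wz": 0}
    - {"claw": 1, "x": -1.5, "y": -0.2, "z": 3, "wx": 0, "wy": 0, "wz": 0}
    - {"claw": 1, "x": -2, "y": -0.2, "z": 5, "wx": 0, "wy": 0, "wz": 0}
    - {"claw": 1, "x": -2, "y": 0, "z": 5, "wx": 0, "wy": 0, "wz": 0}

```text
t: 24.88
ee_pos: [554.6, 38.9, 228.8]
tcp_rot: [-0.069, 0.964, 0.019, 0.257]
wrist_force: [-0.3, -1.2, 1.1]
grip_width: -0.2
grip_force: 0.0
```

```bash
python3 - <<'E'
from t import *
d=snap('scene','s6');d=snap('wrist','w6')
T=Rt.as_matrix();m=np.array([634.8,47,57.6])
for f in('s6','w6'): print(f,proj(f,m-36*T[:,2]),proj(f,m),proj(f,m+[0,0,0]-36*T[:,2]+11*T[:,1]),proj(f,m-36*T[:,2]-11*T[:,1]))
g=cv2.cvtColor(cv2.imread('pics/s6.png'),cv2.COLOR_BGR2GRAY);print(g[192:226,278:312:2])
a=cv2.imread('pics/s2.png').astype(int);b=cv2.imread('pics/s6.png').astype(int)
D=(abs(a-b).max(2)>50).astype(np.uint8);n,l,s,c=cv2.connectedComponentsWithStats(D)
print([x.tolist() for x in s[1:] if x[4]>15])
w=cv2.cvtColor(cv2.imread('pics/w6.png'),cv2.COLOR_BGR2GRAY);u,v=proj('w6',m-36*T[:,2]).astype(int);print(u,v);print(w[v-24:v+24:3,u-24:u+25:3])
E
```

```text
s6 [292.76 203.42] [299.08 216.77] [294.86 201.17] [290.64 205.7 ]
w6 [250.11 162.99] [250.6  157.19] [259.69 162.94] [240.54 163.04]
[[ 50  50  51  51  53  53  51  51  51  52  51  52  54  53  51  52  52]
 [ 47  48  49  51  51  51  54  52  52  53  53  53  54  53  52  53  51]
 [ 45  48  47  47  50  52  52  53  54  55  53  53  53  53  51  50  52]
 [ 46  47  48  47  49  48  50  53  53  54  54  52  53  52  53  51  50]
 [ 44  46  48  47  47  47  48  51  52  54  53  52  53  52  53  50  51]
 [ 45  43  45  45  45  47  49  47  50  52  53  51  51  50  51  50  50]
 [ 70  47  43  43  45  48  45  48  47  50  51  52  52  52  51  50  49]
 [130  93  57  44  47  47  47  46  46  47  48  49  50  49  49  49  57]
 [181 154 112  76  50  43  47  47  47  45  47  48  47  50  63  82 107]
 [207 194 172 141  90  46  43  55  75  56  43  46  64  85 113 134 158]
 [214 211 204 189 142  79  59  95 126 102  48  71 117 137 163 172 180]
 [215 215 215 206 165 115  98 138 164 145  61 110 164 173 183 183 181]
 [215 215 216 199 158 143 144 165 177 164  88 143 182 184 184 178 166]
 [215 216 209 177 161 172 172 176 169 168 1
[... 2197 characters left out ...]
239 208 189 223 245 237 243 238 223 155 219 218 220 218 217]
 [241 240 242 240 212 240 241 235 229 200 222 175 215 217 215 214 216]
 [241 240 240 241 241 238 235 240 230 226 227 213 215 215 217 215 214]
 [242 241 242 241 241 232 240 242 214 224 227 218 216 215 215 217 216]
 [242 243 242 241 241 241 239 239 234 228 217 217 215 216 215 216 214]
 [241 240 240 240 240 239 240 240 239 240 234 216 214 216 214 214 213]
 [242 241 243 242 241 241 240 240 239 240 222 216 216 216 213 212 212]
 [241 240 240 240 240 239 239 238 238 238 216 214 215 214 212 213 211]
 [242 243 243 244 242 243 242 242 242 237 220 221 219 220 220 221 218]
 [243 243 242 242 241 242 241 239 241 222 216 218 216 217 216 215 215]]
```

```bash
python3 - <<'E'
from t import *
a,b=[cv2.cvtColor(cv2.imread(f'pics/{f}.png'),cv2.COLOR_BGR2GRAY) for f in('scene0','s6')]
def box(g,u,v,th=105):
    p=g[v-18:v+20,u-14:u+15]; n,l,s,c=cv2.connectedComponentsWithStats((p>th).astype(np.uint8)); i=1+s[1:,4].argmax(); return s[i].tolist(),c[i].round(1).tolist()
for n,u,v in (('small',191,282),('large',137,294),('osc',239,306),('clip',152,234)): print(n,box(a,u,v),box(b,u,v))
for n,(u,v) in {'brown':(179,264),'green':(126,249),'trim':(113,272)}.items():
    print(n,abs(a[v-15:v+15,u-10:u+10].astype(int)-b[v-15:v+15,u-10:u+10]).mean())
E
```

```text
small ([9, 8, 10, 20, 162], [14.1, 16.8]) ([10, 8, 9, 20, 143], [14.0, 17.4])
large ([5, 4, 18, 29, 398], [13.6, 17.5]) ([5, 5, 17, 28, 363], [13.4, 18.0])
osc ([10, 12, 9, 11, 78], [14.2, 16.8]) ([10, 12, 9, 11, 78], [14.2, 16.8])
clip ([19, 23, 10, 15, 123], [24.2, 30.3]) ([4, 9, 20, 19, 111], [13.7, 17.5])
brown 7.608333333333333
green 1.0283333333333333
trim 0.9516666666666667
```

The bystanders have not moved; only shadows differ. The can stands in the matching hole and the leaf lay flat when last seen. I hand in.

```bash
python3 -c "
from cell import manip
print(manip.close_job())"
```

```text
the job is handed in; nothing more can be done
None
```

The leaf is turned flat onto the near half with its chip face up, and the 22 mm can stands home in the 24 mm hole, released; the bystanders looked unmoved and the job was handed in at about 25 s.

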